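Stack the parts cup and counter-hold the bolt behind the bracket

ROBOT

A 6-joint arm with a two-finger parallel gripper is mounted at the origin on the work surface. World frame = base frame: x ahead of the robot, y to its left, z up, the work surface at z = 0. Lengths are in m, angles in degrees, forces in N, time in s.
With the tool pointing down it reaches from about 0.25 to 0.725 m from the base axis. Payload 9.7 kg.
Tool frame: the origin (TCP) lies midway between the tips of the shut fingers; the grasp point (between the pads) lies 19 mm behind it; x points along the fingers, y is the direction in which the jaws open and shut, and the axes are right-handed (so a half turn about x gives the same grasp; the last joint's range is limited). The gripper opens to 85 mm and grips with 20 to 120 N. Pads are 22 mm wide; open, the fingers measure 114 mm over their backs; the gripper's body (76 mm by 85 mm) begins 54 mm behind the grasp point. The pads swing forward as they close: fully open they stand 13 mm farther back than shut.
Start: joints at [68.239, 4.979, 10.078, 95.1, 0, 90], TCP at [0.204, 0.511, 0.231] pointing down, gripper open.
Joint ranges: [-179.16, 179.16], [-48.56, 103.87], [-65.8, 70.77], [-126.05, 130.52], [-82.76, 87.17], [-180, 180]. Speed limits (degrees/s): [127.2, 127.2, 147.25, 180, 180, 180].

INTERFACE

Orientations are given as [roll, pitch, yaw] about the fixed x, y, z axes, in that order (R = Rz(yaw) Ry(pitch) Rx(roll)).
In Python, from workcell import bot, cams gives the robot as it stands.
- The arm moves only by the tool apply_moves, never from a script. Its argument "commands" is a list of rows, each a list of 5 numbers: the shift along the tool's x, y, z in m, then the turn about the tool's x in rad, then the opening, from -1 (shut) to 1 (fully open). In form: [[tx, ty, tz, roll, hand], ...]. A call has 1 to 12 rows; each row is the pose to reach, as a shift and turn from the pose measured when the call began, along the tool's axes at that moment; what a row does not reach only later rows make up. A row lasts 1/10 s, in which the tool goes at most 50 mm and 8.59 degrees, less where a joint would pass 70% of its speed; a pose out of reach is approached as far as the arm can. A call with a gripper value outside its range is refused whole. The fingers move at their own pace and stop on an object; "newtons" is the grip in N (left out, the last holds). Time passes only in rows, so rows that repeat a pose let the fingers close. It gives the time, the measured TCP pose, the force and the opening at its end, in the units of the state.
- bot.get_obs(): the state, without advancing time (a new reading comes with each control period).
- cams.camera(name): name is "scene" or "top" or "wrist"; returns a dict with "frame" (420x560x3 uint8, blue, green, red), "depth" (420x560 float32, m along the optical axis (not along the pixel's ray), 0 where there is no reading), "camera_matrix" (3x3 intrinsics, pixels), "R" (3x3) and "t" (3): a world point X has camera coordinates R X + t; the wrist camera has in their place "mount" (4x4, takes a point from camera to tool coordinates, whose origin is the TCP and whose axes are the tool frame's). Camera axes: x right, y down, z forward; pixel columns grow to the right and rows downward; lengths in m; the calibration is good to about 2 mm. A picture is of the moment at which its call begins: read the wrist's pose just before it.
- bot.job_done(): hands the job in, once; it reports no verdict.
Trained networks look in the newest picture that a camera, given by its name, has taken for a name from the list of things; names that differ only in an ending like _2 or _b are one class to them, and where a whole thing is asked for, a point or a joint stands for the part that bears it (a point fixed in the world has none). Each returns a list of dicts, best first, with "confidence" (0 to 1); they miss things now and then, are a little off and sometimes report something else, mostly with a low value. They report only what shows in the picture. A call takes as long as a camera call.
- cams.spot_in(name, camera): "rect" ([left, top, right, bottom] in pixels, round what is visible of it).
The state is a dict: "time": time; "q": joint angles; "qd": joint speeds; "joint_efforts": joint torques, N m; "ee_pos": TCP position; "tcp_rot": TCP orientation; "wrist_force": force on the tool from outside, world axes, zero at the start; "torque": the same for the moment, N m; "opening": finger opening in m.
Only numpy, scipy, OpenCV 4.12 (cv2) and the standard library are available. Lean on these libraries where they do the work, as an engineer would, in place of code of your own. Each camera call takes 0.05 s, during which the arm holds its last target. There are 200 camera calls.

TASK

On the display's stand mount a nut runner is turning the nut in front of the bracket, and the bolt is turning along with it. First clear the way: take the empty parts cup off the bracket's top and nest it upright, fully home, inside its twin standing on the bench, leaving the other things where they are. Then reach down into the narrow gap behind the bracket, grip the bolt's hexagonal head firmly between the fingers so that it stops turning, and finish while still holding it: do not let go.

Things in the scene. Friction and masses are not known exactly. Their poses are not given: they have to be found in the camera images.
- mount: fixed stand mount: aluminium plate 250 x 220 x 3 mm with an upright steel bracket 160 mm long, a grey shield box and a black nut runner. Origin at bench level in the bracket's rear face, midway along it; z up, y along the bracket, x from the bracket across the gap to the box. The runner lies under the bracket's flange and sticks out to x -153 mm
- gap (a point): middle of the top of the gap behind the bracket (mount x 25, y 0, z 100 mm), axes as the mount's. The gap is 50 mm wide in x (mount x 0 to 50), open at the top and both ends. In front: bracket plate 4 mm thick with a flange on top (mount x -75 to 0, y -80 to 80, upper face z 100 mm). Behind: shield box (mount x 50 to 130, y -90 to 90), 85 mm high
- bolt_head (a point): centre of the bolt's steel hexagonal head, in the middle of the gap (mount x 25, y 0, z 70 mm: 30 mm below the bracket's top). The bolt's axis is level, along mount x. Head 20 mm across flats (23 mm across corners), 14 mm long along the axis; a round sleeve 13 mm in diameter joins it to the bracket. This frame's axes turn with the bolt
- bolt (a joint): angle of the bolt about mount x, rad, not limited. At 0 and at every multiple of 1.047 rad (60 degrees) two flats stand upright, facing mount +y and -y. The runner turns it towards larger values at roughly 0.2 rad/s all the time, with about 0.1 N m; fingers closed on two flats with 20 N or more stop it
- cup_mid (a point): centre (half-way up, on the axis, z up) of the empty white parts cup standing on the bracket's flange beside the gap. Round, tapered, open at the top, 60 mm high; outer diameter 36 mm at the base, 56 mm at the rim, wall 2.5 mm; raised floor 24 mm above its underside; about 70 g
- twin_mid (a point): centre (half-way up, on the axis, z up) of the second white parts cup, of the same shape and size, on the bench. Nested, the upper cup rests on the lower one's floor: its centre is then 24 mm above the lower one's and only its top 24 mm stands out, so grip it near the rim. (A larger white tub, 76 mm across and 85 mm high, is not the twin)
- tub: larger white tub, 76 mm across the rim, 85 mm high; leave it. Origin under its centre
- capacitor: black capacitor standing upright, 32 mm across, 40 mm high; leave it. Origin under its centre
- heatsink: finned aluminium heatsink 60 x 80 x 32 mm; leave it. Origin under its centre
- tape: roll of tape lying flat, 90 mm across, 20 mm high; leave it. Origin under its centre
- speaker: black speaker bar 200 mm along its x, 50 mm wide, 45 mm high; leave it. Origin under its centre
- driver: black-handled screwdriver lying on the bench; leave it. Origin under its middle
- standoff: brass standoff standing on the shield box, 16 mm across, 28 mm high; leave it. Origin under its centre

How it is judged (in metres and radians):
On the way, in this order (a step that is already met when the one before it is completed fails the run):
1. the cup from the bracket is nested upright and fully home in its twin on the bench, and released (horizontal distance between cup_mid and twin_mid below 0.007 m and z of cup_mid in the frame of twin_mid between 0.018 and 0.03 m and angle between cup_mid's own z axis and vertical below 0.15 rad and angle between twin_mid's own z axis and vertical below 0.1 rad and height (world z) of twin_mid between 0.024 and 0.036 m and contact force between each of cup, twin and the fingers below 0.1 N), for 0.2 s.
2. the bolt head is gripped and does not turn for a second (contact force between the fingers and bolt above 8 N and distance between the grasp point and bolt_head below 0.03 m and velocity of joint bolt between -0.03 and 0.03 rad/s), for 1 s.
At the end, for the whole second after the job is handed in: Cup upright in its twin on the bench, released (axes within 7 mm, centre 18-30 mm above the twin's, tilts under 0.15 and 0.1 rad); fingers grip the bolt head with over 8 N, grasp point within 30 mm of its centre, bolt turning slower than 0.03 rad/s (all of step 1 and all of step 2); the arm keeps its last pose, push and grip.
It fails at once if a bystander is moved more than 30 mm (distance of any of tub, capacitor, heatsink, tape, speaker, driver, standoff from where it was at the start of the episode above 0.03 m).
It fails at once if the twin cup is knocked over or pushed more than 50 mm (angle between twin_mid's own z axis and vertical above 0.5 rad or distance of twin_mid from where it was at the start of the episode above 0.05 m).
It also fails if it takes over 58 s, if anything falls off the work surface, if the arm or the gripper's body presses on something with over 40 N, if the wrist force passes 120 N, or if a joint passes its speed limit or range.

## Working session

There is one attempt and no reset: what is moved stays moved. The work goes in short steps, Python scripts to look and compute and a tool call to move; the robot and the scene stay as the last step left them, time stands still between calls to the robot, and variables do not carry over. Pictures are saved under pics/ and viewed, about 8 in all and at most 12, crops included, and the job is handed in when it is done.

Besides the shell and the picture viewer there is one more tool, called after "Emit:" as name(argument=value, ...) on one line, values as JSON. apply_moves: Moves the arm, as the interface text tells. Its arguments: {"type":"object","properties":{"commands":{"type":"array"},"newtons":{"type":"number"}},"required":["commands"]}

```bash
mkdir -p pics; ls
cat > h.py <<'E'
import numpy as np, cv2
from workcell import bot, cams
from scipy.spatial.transform import Rotation as Ro
def toolT(o=None):
    o=o or bot.get_obs(); T=np.eye(4); r=o['tcp_rot']
    T[:3,:3]=Ro.from_euler('xyz',r,degrees=True).as_matrix(); T[:3,3]=o['ee_pos']; return T
def cloud(name):
    T=toolT(); c=cams.camera(name); d=c['depth']; K=c['camera_matrix']
    v,u=np.mgrid[:d.shape[0],:d.shape[1]]
    P=np.stack([(u-K[0,2])/K[0,0]*d,(v-K[1,2])/K[1,1]*d,d],-1)
    if 'R' in c: W=(P-np.array(c['t']).ravel())@np.array(c['R'])
    else:
        M=T@np.array(c['mount']); W=P@M[:3,:3].T+M[:3,3]
    W[d==0]=np.nan
    return c,W
E
python3 - <<'E'
from h import *
print(bot.get_obs())
im=[]
for n in ('scene','top'):
    c,W=cloud(n); np.save(n+'.npy',W); im.append(c['frame']); cv2.imwrite(f'pics/{n}0.png',c['frame'])
    for t in ('mount','cup_mid','tub','standoff','bolt_head'):
        for r in cams.spot_in(t,n)[:3]:
            a=[int(x) for x in r['rect']]; m=((a[0]+a[2])//2,(a[1]+a[3])//2)
            print(n,t,a,round(r['confidence'],2),W[min(m[1],419),min(m[0],559)].round(3))
cv2.imwrite('pics/both.png',cv2.resize(np.hstack(im),(800,300)))
E
```

```text
pics
{'time': 0.0, 'q': array([6.82384897e+01, 5.01211843e+00, 1.00347099e+01, 9.50994827e+01,
       1.05215939e-03, 9.00007819e+01]), 'qd': array([-0.00669219, -0.06434104,  0.00025593,  0.01908201, -0.0080503 ,
        0.03842941]), 'joint_efforts': array([ 2.56169122e-03, -5.20381129e+01,  4.64813089e+01,  1.60314061e-02,
        1.60853023e-05,  1.81632356e-05]), 'ee_pos': array([0.20382055, 0.51059631, 0.23057559]), 'tcp_rot': array([ -90.78318858,   89.92310152, -112.54548151]), 'wrist_force': array([0.32956958, 0.63632016, 0.24289922]), 'torque': array([-0.01151405,  0.00520374,  0.07136859]), 'opening': 0.0853542487190795}
scene mount [164, 152, 287, 265] 0.9 [ 0.593 -0.199  0.001]
scene cup_mid [230, 157, 253, 185] 0.56 [ 0.544 -0.173  0.125]
scene tub [361, 283, 405, 328] 0.8 [0.609 0.28  0.013]
scene bolt_head [220, 193, 230, 201] 0.4 [ 0.602 -0.184  0.072]
top mount [296, 173, 372, 274] 0.57 [ 0.563 -0.171  0.121]
top cup_mid [327, 212, 345, 235] 0.54 [ 0.564 -0.177  0.117]
top cup_mid [216, 161, 243, 184] 0.33 [0.753 0.137 0.006]
top tub [221, 217, 235, 225] 0.7 [0.589 0.134 0.042]
top tub [162, 190, 196, 219] 0.65 [0.653 0.291 0.005]
top standoff [220, 160, 242, 184] 0.57 [0.754 0.131 0.004]
top bolt_head [165, 192, 198, 218] 0.66 [0.65  0.285 0.004]
top bolt_head [335, 212, 342, 214] 0.47 [ 0.6   -0.19   0.081]
```

View pics/top0.png

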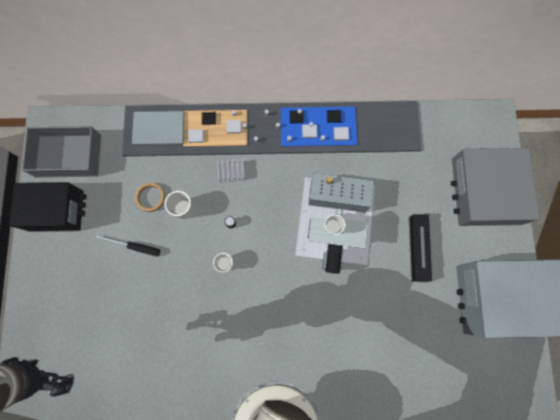

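View pics/scene0.png

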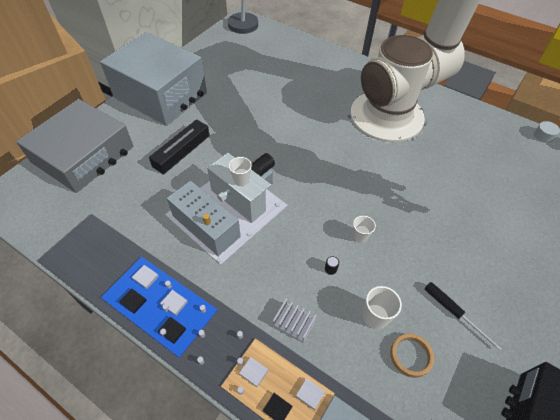

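The top view shows the cup on the bracket at (335,224), the twin at (223,262), the tub at (178,203) and the box with the standoff at (330,180). The scene view puts the twin at (363,229) and the bracket cup at (240,170).

Run:
```python
from h import *
W=np.vstack([np.load(n+'.npy').reshape(-1,3) for n in('scene','top')]); W=W[~np.isnan(W[:,0])]
def reg(c,r,z0,z1): return W[(np.hypot(W[:,0]-c[0],W[:,1]-c[1])<r)&(W[:,2]>z0)&(W[:,2]<z1)]
def circ(p):
    A=np.c_[2*p[:,:2],np.ones(len(p))]; s=np.linalg.lstsq(A,(p[:,:2]**2).sum(1),rcond=None)[0]
    return s[:2].round(4),np.sqrt(s[2]+s[:2]@s[:2]).round(4),len(p)
t=np.load('top.npy')
c0=np.nanmedian(t[258:267,219:228].reshape(-1,3),0); print('twin approx',c0)
for n in('scene','top'):
  V=np.load(n+'.npy').reshape(-1,3)
  for c,z in ((c0,.0),((.56,-.175),.1)):
    q=V[(np.hypot(V[:,0]-c[0],V[:,1]-c[1])<.045)&(V[:,2]>z+.05)&(V[:,2]<z+.068)]
    print(n,z,circ(q),q.mean(0).round(4))
for lo,hi,c in((.094,.106,(.57,-.18)),(.079,.091,(.69,-.19))):
    q=reg(c,.14,lo,hi); print(lo,cv2.minAreaRect(q[:,:2].astype(np.float32)*1000),len(q))
q=reg((.62,-.19),.16,.001,.006); print('plate',cv2.minAreaRect(q[:,:2].astype(np.float32)*1000),len(q))
```

```text
twin approx [0.46887252 0.15075917 0.0235201 ]
scene 0.0 (array([0.4666, 0.1478]), np.float64(0.0259), 154) [0.4639 0.1469 0.0566]
scene 0.1 (array([ 0.5539, -0.1661]), np.float64(0.0258), 165) [ 0.5514 -0.1683  0.1567]
top 0.0 (array([0.4648, 0.1477]), np.float64(0.0258), 80) [0.4679 0.1517 0.0582]
top 0.1 (array([ 0.5524, -0.1661]), np.float64(0.0258), 91) [ 0.5565 -0.1685  0.1577]
0.094 ((567.9349365234375, -165.44334411621094), (221.74082946777344, 164.29603576660156), 36.78091812133789) 2297
0.079 ((638.7626953125, -198.77476501464844), (184.92269897460938, 145.1337890625), 82.09111785888672) 3649
plate ((622.0963745117188, -190.1649932861328), (319.5849609375, 314.6766662597656), 84.27970886230469) 4059
```

```bash
cat >> h.py <<'E'
def plan(pos,yaw):
    """tool-frame shift and roll to bring the TCP to pos with tool y along yaw (deg, mod 180)"""
    T=toolT(); R=T[:3,:3]; s=R.T@(np.array(pos)-T[:3,3])
    d=np.radians(yaw); a=R.T@[np.cos(d),np.sin(d),0]; r=np.arctan2(a[2],a[1])
    r=(r+np.pi/2)%np.pi-np.pi/2
    print('shift',s.round(4),'roll',r.round(4),'q6',bot.get_obs()['q'][5].round(1))
E
python3 - <<'E'
from h import *
print(toolT().round(3)); print(cams.camera('wrist')['mount'].round(3))
plan((.553,-.166,.26),-97+180)
plan((.50,-.166,.26),83)
E
```

```text
[[ 0.     0.371  0.929  0.204]
 [ 0.     0.929 -0.371  0.511]
 [-1.     0.     0.     0.231]
 [ 0.     0.     0.     1.   ]]
[[ 0.    -0.281  0.96  -0.143]
 [ 1.     0.    -0.     0.   ]
 [-0.     0.96   0.281 -0.071]
 [ 0.     0.     0.     1.   ]]
shift [-0.0287 -0.4992  0.5751] roll -0.2576 q6 90.0
shift [-0.0287 -0.5188  0.5259] roll -0.2576 q6 90.0
```

Emit:
apply_moves(commands=[[-0.03, -0.04, 0.046, -0.02, 1], [-0.03, -0.075, 0.08, -0.05, 1], [-0.035, -0.11, 0.12, -0.08, 1], [-0.039, -0.15, 0.17, -0.1, 1], [-0.039, -0.19, 0.215, -0.12, 1], [-0.039, -0.23, 0.26, -0.14, 1], [-0.039, -0.27, 0.305, -0.16, 1], [-0.039, -0.31, 0.35, -0.18, 1], [-0.039, -0.35, 0.395, -0.2, 1], [-0.039, -0.39, 0.44, -0.22, 1], [-0.039, -0.43, 0.485, -0.24, 1], [-0.039, -0.47, 0.53, -0.258, 1]])

```text
time: 1.85
ee_pos: [0.4711, -0.0221, 0.2706]
tcp_rot: [10.4, 89.9, 3.4]
wrist_force: [1.1, 0.4, -0.3]
opening: 0.0853
```

Emit:
apply_moves(commands=[[0, -0.02, 0.03, 0, 1], [0, -0.02, 0.03, 0, 1], [0, -0.02, 0.03, 0, 1]])

```text
time: 2.15
ee_pos: [0.4986, -0.0462, 0.2701]
tcp_rot: [135.1, 90.0, 128.1]
wrist_force: [-1.5, -0.1, 0.4]
opening: 0.0855
```

```bash
cat >> h.py <<'E'
def circ(p):
    from scipy.optimize import least_squares
    f=lambda s:np.hypot(p[:,0]-s[0],p[:,1]-s[1])-s[2]
    s=least_squares(f,[*p[:,:2].mean(0),.027],loss='soft_l1',f_scale=.001).x
    return s.round(4),len(p)
E
python3 - <<'E'
from h import *
o=bot.get_obs(); print(o['time'],o['ee_pos'],o['opening'],o['q'].round(1)); print(toolT()[:3,:3].round(3))
c,W=cloud('wrist'); np.save('w1.npy',W); cv2.imwrite('pics/w1.png',c['frame'])
V=W.reshape(-1,3); V=V[~np.isnan(V[:,0])]
q=V[(np.hypot(V[:,0]-.555,V[:,1]+.166)<.045)&(V[:,2]>.13)&(V[:,2]<.18)]
zr=np.percentile(q[:,2],95); print('rim z',zr); q=q[q[:,2]>zr-.004]; print(circ(q))
for lo,hi in((.096,.104),(.081,.089)):
    q=V[(V[:,2]>lo)&(V[:,2]<hi)]; print(lo,cv2.minAreaRect(q[:,:2].astype(np.float32)*1000),len(q))
E
```

```text
2.15 [ 0.49857471 -0.04617565  0.27009692] 0.08554734178208756 [-5.3 -0.7  8.6 99.3  0.   1.7]
[[-0.     0.123  0.992]
 [ 0.     0.992 -0.123]
 [-1.     0.    -0.   ]]
rim z 0.161306712833077
(array([ 0.5541, -0.1679,  0.0264]), 389)
0.096 ((598.5083618164062, -193.8599853515625), (161.56553649902344, 184.21864318847656), 81.29666137695312) 8948
0.081 ((643.8775634765625, -24.13824462890625), (493.4283142089844, 267.4648132324219), 64.1151351928711) 5221
```

View pics/w1.png

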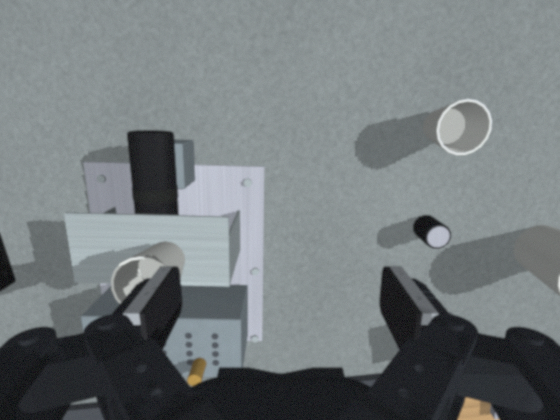

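The wrist view shows the bracket cup's rim at about (145,280), partly behind a finger, and the twin at (463,127). The arm stopped short, so I measure the twin and the flange from here.

Run:
```python
from h import *
W=np.load('w1.npy'); V=W.reshape(-1,3); V=V[~np.isnan(V[:,0])]
q=V[(np.hypot(V[:,0]-.466,V[:,1]-.148)<.045)&(V[:,2]>.045)&(V[:,2]<.075)]
zr=np.percentile(q[:,2],95); q=q[q[:,2]>zr-.004]; print('twin',zr,circ(q))
F=W[205:290,60:245].reshape(-1,3); F=F[(F[:,2]>.097)&(F[:,2]<.104)]
print(cv2.minAreaRect(F[:,:2].astype(np.float32)*1000),F[:,2].mean(),len(F))
P=W[160:340,180:266].reshape(-1,3); P=P[(P[:,2]>0.001)&(P[:,2]<.008)]; print(cv2.minAreaRect(P[:,:2].astype(np.float32)*1000))
plan((.554,-.167,.27),83)
```

```text
twin 0.06168383835015838 (array([0.4667, 0.145 , 0.0262]), 558)
((544.9498291015625, -185.6627655029297), (161.50448608398438, 75.91561889648438), 81.44215393066406) 0.10097341161493156 8869
((602.2139892578125, -134.2367401123047), (108.3993148803711, 256.7267150878906), 82.24022674560547)
shift [ 0.0005 -0.1138  0.0701] roll 0.0004 q6 1.7
```

Emit:
apply_moves(commands=[[0, -0.04, 0.025, 0, 1], [0, -0.08, 0.05, 0, 1], [0, -0.114, 0.07, 0, 1], [0, -0.114, 0.07, 0, 1], [0, -0.114, 0.07, 0, 1], [0, -0.114, 0.07, 0, 1]])

```text
time: 2.8
ee_pos: [0.5535, -0.1658, 0.2711]
tcp_rot: [28.2, 89.9, 21.3]
wrist_force: [0.7, 0.1, -0.3]
opening: 0.0855
```

Run:
```python
from h import *
c,W=cloud('wrist'); V=W.reshape(-1,3); V=V[~np.isnan(V[:,0])]
q=V[(np.hypot(V[:,0]-.555,V[:,1]+.166)<.04)&(V[:,2]>.13)&(V[:,2]<.18)]
zr=np.percentile(q[:,2],95); q=q[q[:,2]>zr-.004]; k=circ(q); print('cup',zr,k)
F=V[(V[:,2]>.097)&(V[:,2]<.104)&(V[:,0]<.6)]; print(cv2.minAreaRect(F[:,:2].astype(np.float32)*1000))
print(bot.get_obs()['ee_pos']); plan((k[0][0],k[0][1],.134),81.5); cv2.imwrite('pics/w2.png',c['frame'])
```

```text
cup 0.16145453541047675 (array([ 0.554 , -0.1687,  0.0261]), 805)
((545.103515625, -185.20376586914062), (160.30813598632812, 75.42985534667969), 81.40780639648438)
[ 0.55353635 -0.1656921   0.27125122]
shift [ 0.1373 -0.003   0.0007] roll 0.0282 q6 -9.8
```

View pics/w2.png

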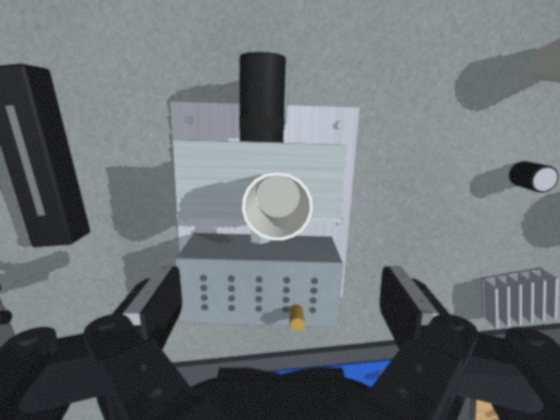

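The cup's rim is centred at (278,205), on the flange near the fingers' middle line, and the standoff is at (297,317). Next I descend and grip.

Emit:
apply_moves(commands=[[0.045, -0.003, 0.001, 0.028, 1], [0.09, -0.003, 0.001, 0.028, 1], [0.12, -0.003, 0.001, 0.028, 1], [0.137, -0.003, 0.001, 0.028, 1], [0.137, -0.003, 0.001, 0.028, 1], [0.137, -0.003, 0.001, 0.028, 0], [0.137, -0.003, 0.001, 0.028, -0.2], [0.137, -0.003, 0.001, 0.028, -1], [0.137, -0.003, 0.001, 0.028, -1], [0.137, -0.003, 0.001, 0.028, -1], [0.137, -0.003, 0.001, 0.028, -1], [0.137, -0.003, 0.001, 0.028, -1]], newtons=25)

```text
time: 4.05
ee_pos: [0.5551, -0.1687, 0.1365]
tcp_rot: [6.0, 89.8, -2.5]
wrist_force: [-0.7, 1.6, 6.5]
opening: 0.0531
```

Emit:
apply_moves(commands=[[-0.02, 0, 0, 0, -1], [-0.06, 0, 0, 0, -1], [-0.1, 0, 0, 0, -1], [-0.1, 0, 0, 0, -1], [-0.1, 0, 0, 0, -1]])

```text
time: 4.55
ee_pos: [0.5554, -0.1689, 0.238]
tcp_rot: [-0.1, 89.6, -8.6]
wrist_force: [0.0, 0.0, -1.0]
opening: 0.0532
```

Run:
```python
from h import *
c,W=cloud('wrist'); cv2.imwrite('pics/w3.png',c['frame']); np.save('w3.npy',W)
V=W.reshape(-1,3); e=bot.get_obs()['ee_pos']; print(e)
q=V[(np.hypot(V[:,0]-e[0],V[:,1]-e[1])<.03)&(V[:,2]>e[2]+.005)&(V[:,2]<e[2]+.05)]
zr=np.percentile(q[:,2],[50,80,95]);print(zr-e[2])
plan((.4667,.145,.234),83); plan((.4667,.145,.234),-83);
```

```text
[ 0.55488883 -0.16871165  0.23655603]
[0.022799   0.02650562 0.04289638]
shift [ 0.002   0.2973 -0.1335] roll -0.0257 q6 -8.5
shift [ 0.002   0.2973 -0.1335] roll -0.27 q6 -8.5
```

View pics/w3.png

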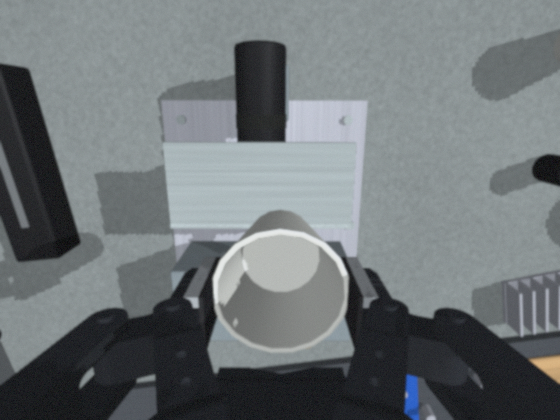

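Emit:
apply_moves(commands=[[0, 0.04, -0.01, 0, -1], [0, 0.08, -0.02, 0, -1], [0, 0.12, -0.03, 0, -1], [0, 0.16, -0.04, 0, -1], [0, 0.2, -0.05, 0, -1], [0, 0.24, -0.06, 0, -1], [0, 0.27, -0.065, 0, -1], [0, 0.297, -0.07, 0, -1], [0, 0.297, -0.07, 0, -1], [0, 0.297, -0.07, 0, -1], [0, 0.297, -0.07, 0, -1], [0, 0.297, -0.07, 0, -1]])

```text
time: 5.8
ee_pos: [0.5294, 0.1344, 0.2361]
tcp_rot: [1.1, 89.7, -7.4]
wrist_force: [-0.2, 0.2, -0.3]
opening: 0.0531
```

```bash
cat > look.py <<'E'
from h import *
import sys
c,W=cloud('wrist'); T=toolT(); V=W.reshape(-1,3); V=V[~np.isnan(V[:,0])]; e=T[:3,3]; print('tcp',e.round(4))
# held rim in tool frame: top edge band
L=(V-e)@T[:3,:3]
h=L[(np.hypot(L[:,1],L[:,2])<.04)&(L[:,0]<-.015)&(L[:,0]>-.035)&(abs(L[:,1])<.0235)&(abs(np.hypot(L[:,1],L[:,2])-.0265)<.005)]
x5=np.percentile(h[:,0],8); h=h[h[:,0]<x5+.004]; k=circ(h[:,1:]); print('held rim x',x5.round(4),'yz,r',k)
q=V[(np.hypot(V[:,0]-.466,V[:,1]-.146)<.04)&(V[:,2]>.045)&(V[:,2]<.075)]
zr=np.percentile(q[:,2],95); q=q[q[:,2]>zr-.004]; t=circ(q); print('twin',zr.round(4),t)
cv2.imwrite(sys.argv[1],c['frame'])
w=T[:3,:3]@np.array([0,k[0][0],k[0][1]])
plan((t[0][0]-w[0],t[0][1]-w[1],e[2]),81.5)
E
python3 look.py pics/w4.png
```

```text
tcp [0.5295 0.1344 0.2362]
held rim x -0.0246 yz,r (array([-0.0001, -0.0013,  0.026 ]), 2506)
twin 0.0617 (array([0.4669, 0.1457, 0.0261]), 615)
shift [-0.0003  0.002  -0.0623] roll -0.0009 q6 22.8
```

View pics/w4.png

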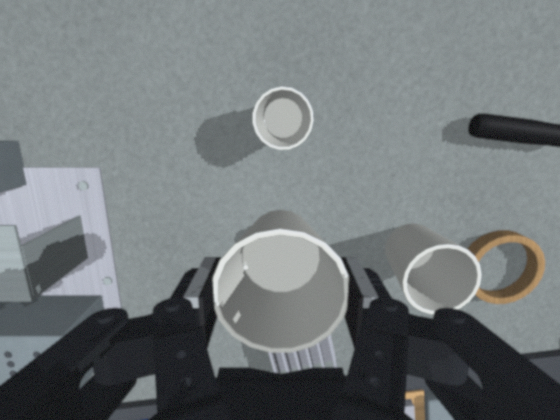

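The held cup sits at about (280,290) and the twin at (283,118), with nothing in between. I'll move over the twin and lower.

Emit:
apply_moves(commands=[[0, 0.002, -0.035, 0, -1], [0, 0.002, -0.062, 0, -1], [0, 0.002, -0.062, 0, -1], [0.04, 0.002, -0.062, 0, -1], [0.08, 0.002, -0.062, 0, -1], [0.11, 0.002, -0.062, 0, -1], [0.13, 0.002, -0.062, 0, -1], [0.13, 0.002, -0.062, 0, -1], [0.13, 0.002, -0.062, 0, -1]])

```text
time: 6.75
ee_pos: [0.4695, 0.1452, 0.1065]
tcp_rot: [3.1, 89.7, -5.5]
wrist_force: [-0.1, 0.9, -0.9]
opening: 0.0531
```

Run:
```python
from h import *
plan((.4669+.0013,.1457,.062),81.5)
c=cams.camera('scene'); cv2.imwrite('pics/s5.png',cv2.resize(c['frame'][150:290,280:460],None,fx=4,fy=4))
```

```text
shift [ 0.0445  0.0003 -0.0016] roll -0.0016 q6 25.8
```

View pics/s5.png

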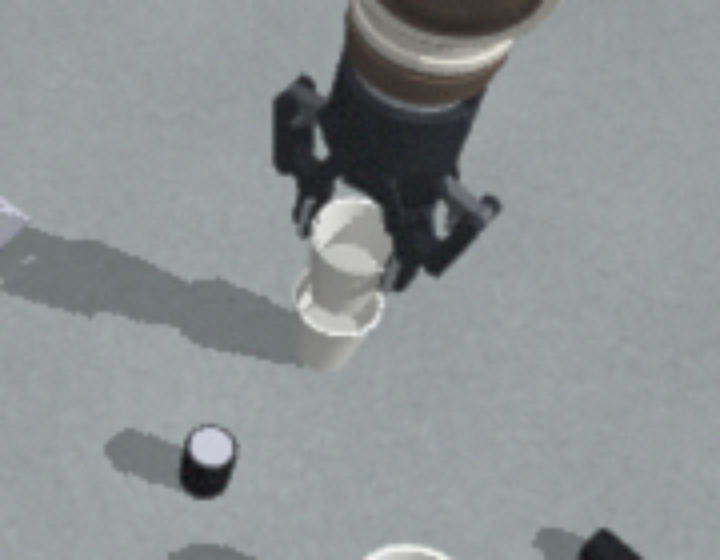

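The held cup's base is just entering the twin's mouth, at about (340,290) in the crop. I'll lower it slowly.

Emit:
apply_moves(commands=[[0.012, 0, -0.0015, 0, -1], [0.024, 0, -0.0015, 0, -1], [0.034, 0, -0.0015, 0, -1], [0.04, 0, -0.0015, 0, -1], [0.042, 0, -0.0015, 0, -1], [0.042, 0, -0.0015, 0, -1]])

```text
time: 7.4
ee_pos: [0.4685, 0.1456, 0.0649]
tcp_rot: [6.1, 89.7, -2.5]
wrist_force: [-0.7, -0.1, -0.6]
opening: 0.0533
```

Emit:
apply_moves(commands=[[0.003, 0, 0, 0, -1], [0.004, 0, 0, 0, -1], [0.004, 0, 0, 0, -1]])

```text
time: 7.7
ee_pos: [0.4685, 0.1456, 0.0609]
tcp_rot: [6.6, 89.7, -2.0]
wrist_force: [-0.0, -0.7, -2.1]
opening: 0.0535
```

Emit:
apply_moves(commands=[[0, 0, 0, 0, 0.4], [0, 0, 0, 0, 0.6], [0, 0, 0, 0, 1], [0, 0, 0, 0, 1], [0, 0, 0, 0, 1], [-0.02, 0, 0, 0, 1], [-0.06, 0, 0, 0, 1], [-0.1, 0, 0, 0, 1], [-0.14, 0, 0, 0, 1], [-0.175, 0, 0, 0, 1], [-0.175, 0, 0, 0, 1], [-0.175, 0, 0, 0, 1]])

```text
time: 8.9
ee_pos: [0.4679, 0.1458, 0.2364]
tcp_rot: [10.2, 89.6, 1.6]
wrist_force: [0.4, -0.0, -0.6]
opening: 0.0853
```

Run:
```python
from h import *
c,W=cloud('wrist'); V=W.reshape(-1,3); V=V[~np.isnan(V[:,0])]
for lo,hi in((.075,.1),(.045,.066)):
    q=V[(np.hypot(V[:,0]-.467,V[:,1]-.146)<.04)&(V[:,2]>lo)&(V[:,2]<hi)]
    zr=np.percentile(q[:,2],95); q=q[q[:,2]>zr-.004]; print(zr,circ(q))
cv2.imwrite('pics/w6.png',c['frame'])
o=bot.get_obs(); print(o['time'],o['ee_pos'])
plan((.607,-.195,.236),81.5)
```

```text
0.08582011906557738 (array([0.4671, 0.1456, 0.0261]), 595)
0.06320181687393558 (array([0.4645, 0.146 , 0.024 ]), 374)
8.95 [0.46747523 0.14565571 0.23529218]
shift [ 1.000e-04 -3.160e-01  1.888e-01] roll -0.0014 q6 25.9
```

View pics/w6.png

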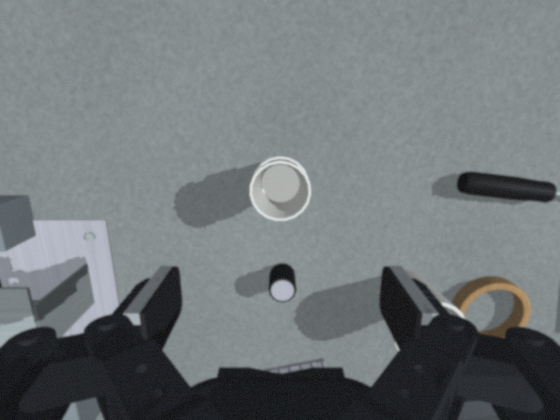

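The nested rim is at 0.0858 and the twin's bare rim was 0.0617, so the offset is 24 mm with the axes coincident. At (280,190) the view shows concentric rims: the cup is home. Next is the bolt.

Emit:
apply_moves(commands=[[-0.01, -0.03, 0.018, 0, 1], [-0.01, -0.06, 0.036, 0, 1], [-0.01, -0.09, 0.054, 0, 1], [-0.01, -0.12, 0.072, 0, 1], [-0.01, -0.15, 0.09, 0, 1], [-0.01, -0.18, 0.107, 0, 1], [-0.01, -0.21, 0.125, 0, 1], [-0.01, -0.24, 0.143, 0, 1], [-0.01, -0.27, 0.161, 0, 1], [-0.01, -0.3, 0.179, 0, 1], [-0.01, -0.316, 0.189, 0, 1], [-0.01, -0.316, 0.189, 0, 1]])

```text
time: 10.15
ee_pos: [0.6071, -0.1971, 0.2432]
tcp_rot: [27.6, 89.9, 18.8]
wrist_force: [0.3, 0.2, -0.2]
opening: 0.0853
```

Emit:
apply_moves(commands=[[0, 0, 0, 0, 1], [0, 0, 0, 0, 1], [0, 0, 0, 0, 1]])

```text
time: 10.45
ee_pos: [0.6068, -0.1962, 0.243]
tcp_rot: [45.2, 89.9, 36.5]
wrist_force: [-0.1, 1.3, -0.6]
opening: 0.0852
```

```bash
cat > gap.py <<'E'
from h import *
import sys
T=toolT(); c,W=cloud('wrist'); np.save('w7.npy',W); V=W.reshape(-1,3); V=V[~np.isnan(V[:,0])]
o=bot.get_obs(); print(o['time'],T[:3,3].round(4),o['q'].round(1))
F=V[(V[:,2]>.097)&(V[:,2]<.104)&(V[:,0]<.61)&(V[:,1]<-.08)]; r=cv2.minAreaRect(F[:,:2].astype(np.float32)*1000); print('flange',r)
f=np.array(r[0])/1000; a=np.radians(r[2] if r[1][0]>r[1][1] else r[2]-90); 
y=np.array([np.cos(a),np.sin(a)]); x=np.array([y[1],-y[0]]); org=f+.0375*x
L=np.c_[(V[:,:2]-org)@np.c_[x,y],V[:,2]]
B=L[(L[:,2]>.08)&(L[:,2]<.09)&(L[:,0]>.03)&(L[:,0]<.14)]; print('box front x',np.percentile(B[:,0],2), 'y',np.percentile(B[:,1],[2,98]))
H=L[(L[:,0]>.012)&(L[:,0]<.038)&(abs(L[:,1])<.02)&(L[:,2]>.06)&(L[:,2]<.09)]
print('head mean',H.mean(0).round(4),np.percentile(H,[3,97],axis=0).round(4).tolist(),len(H),'zmax',np.percentile(H[:,2],95))
b=org+.025*x; print('bolt',b.round(4),'yaw',np.degrees(a).round(2))
plan((*b,.05),np.degrees(a))
cv2.imwrite(sys.argv[1],c['frame'])
E
python3 gap.py pics/w7.png
```

```text
10.5 [ 0.6068 -0.1962  0.243 ] [-17.9  18.   26.6  98.5   0.1  -9.3]
flange ((545.285400390625, -185.206298828125), (160.78701782226562, 74.98928833007812), 81.42315673828125)
box front x 0.049924463663529 y [-0.08604795  0.08573942]
head mean [ 0.0225 -0.0002  0.0781] [[0.013, -0.0105, 0.0709], [0.0311, 0.0103, 0.0823]] 444 zmax 0.08191639384514775
bolt [ 0.6071 -0.1945] yaw 81.42
shift [ 0.1933  0.0015 -0.0004] roll -0.0015 q6 -9.3
```

View pics/w7.png

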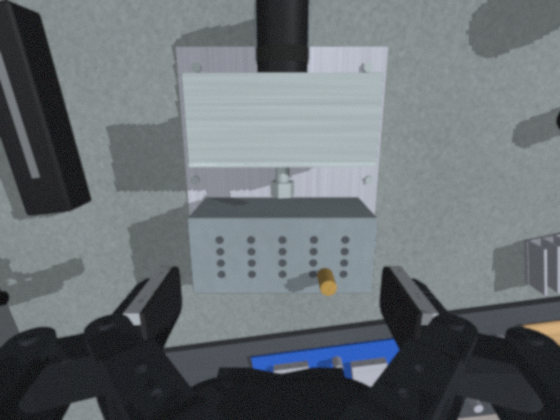

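The flange edge is at row 165, the bolt head at (283,188) and the standoff at (327,282), off to one side. The geometry agrees within 1 mm. I'll measure the hexagon's angle at two times so I can time the closing.

```bash
cat > ang.py <<'E'
from h import *
org=np.array([.6071,-.1945]); a=np.radians(81.42); y=np.array([np.cos(a),np.sin(a)]); x=np.array([y[1],-y[0]])
def hexf(P,th,cy,cz):
    k=np.arange(6)*np.pi/3+th; return np.abs(((P[:,0]-cy)[:,None]*np.cos(k)+(P[:,1]-cz)[:,None]*np.sin(k)).max(1)-.010)
for i in range(3):
    t=bot.get_obs()['time']; c,W=cloud('wrist'); V=W.reshape(-1,3); V=V[~np.isnan(V[:,0])]
    L=np.c_[(V[:,:2]-org)@np.c_[x,y],V[:,2]]
    P=L[(abs(L[:,0])<.0065)&(abs(L[:,1])<.015)&(L[:,2]>.066)&(L[:,2]<.09)][:,1:]
    best=min((np.minimum(hexf(P,np.radians(th),cy,cz),.003).mean(),th,cy,cz) for th in range(0,60,2) for cy in(-.001,0,.001) for cz in (.07,.071,.072))
    print(round(t,2),len(P),'angle',best[1],'err mm',round(best[0]*1e3,2),best[2:])
E
python3 ang.py
```

```text
10.5 310 angle 20 err mm 0.44 (0, 0.071)
10.55 310 angle 20 err mm 0.41 (0, 0.071)
10.6 326 angle 22 err mm 0.45 (0, 0.071)
```

Emit:
apply_moves(commands=[[0.02, 0.0015, 0, 0, 1], [0.02, 0.0015, 0, 0, 1], [0.02, 0.0015, 0, 0, 1], [0.02, 0.0015, 0, 0, 1], [0.02, 0.0015, 0, 0, 1], [0.02, 0.0015, 0, 0, 1], [0.02, 0.0015, 0, 0, 1], [0.02, 0.0015, 0, 0, 1]])

```text
time: 11.45
ee_pos: [0.6074, -0.1951, 0.2236]
tcp_rot: [17.8, 89.9, 9.1]
wrist_force: [0.0, 0.9, 0.2]
opening: 0.0853
```

```bash
python3 ang.py; python3 -c "
from h import *
plan((.6071,-.1945,.05),81.42)"
```

```text
11.45 358 angle 30 err mm 0.42 (0, 0.071)
11.5 356 angle 30 err mm 0.42 (0, 0.071)
11.55 360 angle 32 err mm 0.41 (0, 0.071)
shift [ 0.1735  0.0004 -0.0007] roll -0.0018 q6 -9.1
```

Emit:
apply_moves(commands=[[0.04, 0, -0.001, 0, 1], [0.08, 0, -0.001, 0, 1], [0.11, 0, -0.001, 0, 1], [0.135, 0, -0.001, 0, 1], [0.155, 0, -0.001, 0, 1], [0.17, 0, -0.001, 0, 1], [0.173, 0, -0.001, 0, 0.3], [0.173, 0, -0.001, 0, -0.2], [0.173, 0, -0.001, 0, -0.2], [0.173, 0, -0.001, 0, -0.2]], newtons=50)

```text
time: 12.6
ee_pos: [0.6074, -0.1951, 0.0519]
tcp_rot: [5.9, 89.8, -2.8]
wrist_force: [0.2, 0.2, 0.2]
opening: 0.0341
```

```bash
python3 -c "
from h import *
plan((.6071,-.1945,.05),81.42); o=bot.get_obs(); print(o['time'],o['opening'],o['wrist_force'])"
```

```text
shift [ 0.0019  0.0005 -0.0004] roll -0.0018 q6 -9.1
12.6 0.03413004269458025 [0.15709309 0.199072   0.17717048]
```

Emit:
apply_moves(commands=[[0.001, 0.0005, 0, 0, -0.2], [0.001, 0.0005, 0, 0, -0.2], [0.001, 0.0005, 0, 0, -0.2], [0.001, 0.0005, 0, 0, -0.2], [0.001, 0.0005, 0, 0, -0.2], [0.001, 0.0005, 0, 0, -0.2], [0.001, 0.0005, 0, 0, -0.2], [0.001, 0.0005, 0, 0, -0.2], [0.001, 0.0005, 0, 0, -0.2], [0.001, 0.0005, 0, 0, -0.2], [0.001, 0.0005, 0, 0, -0.4], [0.001, 0.0005, 0, 0, -0.4]])

```text
time: 13.8
ee_pos: [0.6074, -0.1946, 0.0509]
tcp_rot: [5.8, 89.8, -2.9]
wrist_force: [0.3, -0.2, -0.6]
opening: 0.0253
```

Emit:
apply_moves(commands=[[0, 0, 0, 0, -1], [0, 0, 0, 0, -1], [0, 0, 0, 0, -1], [0, 0, 0, 0, -1], [0, 0, 0, 0, -1], [0, 0, 0, 0, -1], [0, 0, 0, 0, -1], [0, 0, 0, 0, -1]], newtons=50)

```text
time: 14.6
ee_pos: [0.6075, -0.1946, 0.051]
tcp_rot: [5.5, 89.8, -3.2]
wrist_force: [-2.2, 0.5, 2.7]
opening: 0.0191
```

Emit:
apply_moves(commands=[[0, 0, 0, 0, -1], [0, 0, 0, 0, -1], [0, 0, 0, 0, -1], [0, 0, 0, 0, -1], [0, 0, 0, 0, -1], [0, 0, 0, 0, -1], [0, 0, 0, 0, -1], [0, 0, 0, 0, -1], [0, 0, 0, 0, -1], [0, 0, 0, 0, -1], [0, 0, 0, 0, -1], [0, 0, 0, 0, -1]])

```text
time: 15.8
ee_pos: [0.6075, -0.1946, 0.051]
tcp_rot: [5.6, 89.8, -3.0]
wrist_force: [-0.7, 1.8, 3.3]
opening: 0.0185
```

Run:
```python
from h import *
o=bot.get_obs(); print(o['time'],o['ee_pos'],o['opening'],o['wrist_force'],o['torque'])
c,W=cloud('wrist'); s=cams.camera('scene')['frame']
cv2.imwrite('pics/w8.png',np.hstack([cv2.resize(c['frame'][60:300,160:400],(400,400)),cv2.resize(s[110:250,150:290],(400,400))]))
V=np.vstack([np.load('w1.npy').reshape(-1,3)])
c,W=cloud('top'); V=W.reshape(-1,3); q=V[(np.hypot(V[:,0]-.467,V[:,1]-.146)<.04)]; print('cup top z',np.nanpercentile(q[:,2],99))
```

```text
15.8 [ 0.60745614 -0.19458959  0.05100859] 0.018512497746315915 [-0.71251162  1.76295559  3.27287734] [ 0.25179723  0.24495988 -0.00439455]
cup top z 0.08627523984127645
```

View pics/w8.png

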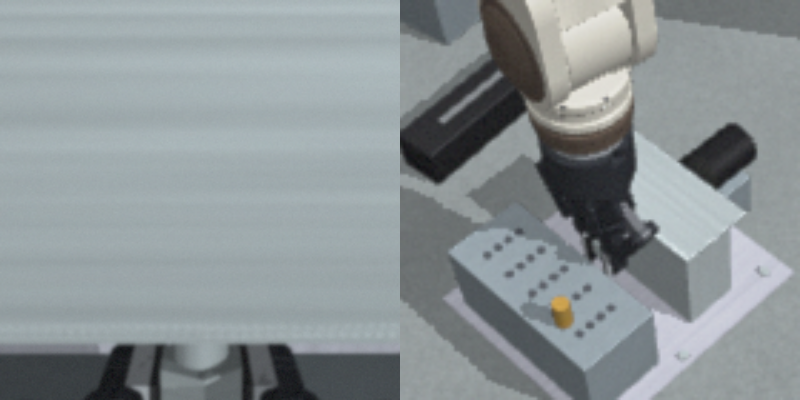

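The head at (195,385) in the left crop sits between the fingers with flats on the pads, and the standoff is untouched. I'll hold longer to confirm nothing turns.

Emit:
apply_moves(commands=[[0, 0, 0, 0, -1], [0, 0, 0, 0, -1], [0, 0, 0, 0, -1], [0, 0, 0, 0, -1], [0, 0, 0, 0, -1], [0, 0, 0, 0, -1], [0, 0, 0, 0, -1], [0, 0, 0, 0, -1], [0, 0, 0, 0, -1], [0, 0, 0, 0, -1], [0, 0, 0, 0, -1], [0, 0, 0, 0, -1]])

```text
time: 17.15
ee_pos: [0.6075, -0.1946, 0.051]
tcp_rot: [6.0, 89.8, -2.7]
wrist_force: [-1.1, 0.7, 4.0]
opening: 0.019
```

Run:
```python
from h import *
g=[]
for i in range(2):
    c=cams.camera('wrist'); g.append(c['frame'][240:310,200:360].astype(int))
old=cv2.imread('pics/w8.png')
o=bot.get_obs(); print(o['time'],o['ee_pos'],o['opening'],o['wrist_force'])
f=cv2.resize(c['frame'][60:300,160:400],(400,400)); d=cv2.absdiff(f,old[:,:400])[345:,130:260]; print('mean diff head region',d.mean(), 'noise',abs(g[0]-g[1]).mean())
cv2.imwrite('pics/w9.png',np.vstack([cv2.resize(old[320:400,100:300],(800,290)),cv2.resize(f[320:400,100:300],(800,290))]))
```

```text
17.25 [ 0.60744411 -0.19457773  0.05097102] 0.018690585534305217 [-0.74061235  0.81413113  3.21724685]
mean diff head region 1.4256410256410257 noise 2.481547619047619
```

View pics/w9.png

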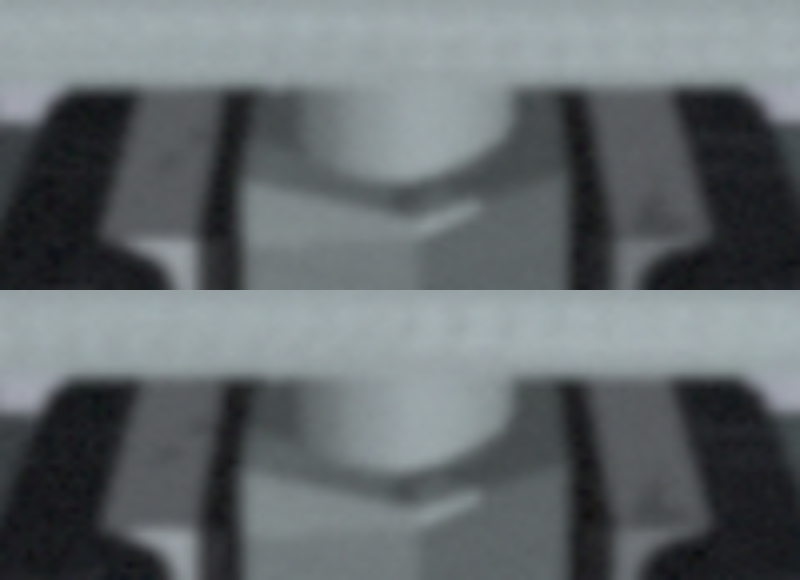

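The two pictures, 1.4 s apart, show the head in the same attitude: corner up at about (415,215) and (415,505), flats on the pads. It has stopped turning, so I hand the job in.

```bash
python3 -c "
from workcell import bot
print(bot.job_done())"
```

```text
the job is handed in; nothing more can be done
None
```

The cup is nested in its twin, and the arm is holding the bolt head with a commanded 50 N. I handed the job in at about 17 s of the 58 s allowed.

- **Cup:** After release, its rim sat 24 mm above where the twin's own rim had been, and its axis was within about 1 mm of the twin's. A later top view still showed the rim at 86 mm.
- **Bolt:** I timed the closing so that two flats stood upright. The two pictures 1.4 s apart show the head in the same position, with the difference between them below image noise. By my estimate the grasp point is within 2 mm of the head's centre.
- **Forces:** The last wrist force reading was about 3 N.
- **Disagreement:** The gripper reads an opening of 18.5–19 mm on the 20 mm head. It read low on the cup too, so I take this as a reading offset. The pad force on the bolt was never measured directly.
- **Bystanders:** The standoff looked untouched in the last scene picture. I did not measure the others again, but nothing came near them.

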